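Sweep the loose clamp nuts off the sorting tray into the bin

TASK

Four loose clamp nuts lie on the sorting tray among some fittings. Using the fingertips like the edge of a hand, sweep the nuts along the tray floor and out over its open spout, so that all four drop into the orange bin below; push them gently and do not pinch them or pick them up. Leave the tee, the elbow and the end cap where they are on the tray, and do not shift the bin or anything on the bench.

Things in the scene. Friction and masses are not known exactly. Their poses are not given: they have to be found in the camera images.
- tray: Fixed stainless sorting tray on a stand. Origin on the bench under its middle; y along the tray to the spout, x across. Flat floor 100 mm above the bench: x -145 to 145 mm, from the rear rim at y -185 to y 150 mm, then slanting rims narrow it to the spout, x -60 to 60 mm from y 205 mm to the open edge at y 225 mm. Rims 28 mm high, 3 mm thick; none at the spout's edge, where the floor simply stops.
- spout (a point): Middle of the spout's open edge, on the floor surface of the tray (tray x = 0, y = 225 mm, 100 mm above the bench). What is pushed over this edge falls into the bin. Axes as the tray's.
- nut1_mid (a point): Loose clamp nut 1: blue-grey ribbed plastic nut lying flat on the tray floor, its bore closed by a flat black dust plug. Round, 47 mm diameter over the ribs up to 20 mm height, narrowing to 38 mm at the top, 32 mm high, about 30 g. This point is on its axis at half height, 16 mm above its underside. It slides when pushed low. All four are alike.
- nut2_mid (a point): Loose clamp nut 2: blue-grey ribbed plastic nut lying flat on the tray floor, its bore closed by a flat black dust plug. Round, 47 mm diameter over the ribs up to 20 mm height, narrowing to 38 mm at the top, 32 mm high, about 30 g. This point is on its axis at half height, 16 mm above its underside. It slides when pushed low. All four are alike.
- nut3_mid (a point): Loose clamp nut 3: blue-grey ribbed plastic nut lying flat on the tray floor, its bore closed by a flat black dust plug. Round, 47 mm diameter over the ribs up to 20 mm height, narrowing to 38 mm at the top, 32 mm high, about 30 g. This point is on its axis at half height, 16 mm above its underside. It slides when pushed low. All four are alike.
- nut4_mid (a point): Loose clamp nut 4: blue-grey ribbed plastic nut lying flat on the tray floor, its bore closed by a flat black dust plug. Round, 47 mm diameter over the ribs up to 20 mm height, narrowing to 38 mm at the top, 32 mm high, about 30 g. This point is on its axis at half height, 16 mm above its underside. It slides when pushed low. All four are alike.
- nut1: Nut 1 itself; origin at the centre of its underside, z along its axis (for its speed; use nut1_mid for position).
- nut2: Nut 2 itself, as nut 1.
- nut3: Nut 3 itself, as nut 1.
- nut4: Nut 4 itself, as nut 1.
- bin: Orange open-fronted cardboard bin, loose on the bench under the spout: 240 (x) x 190 mm (y), 4 mm walls, 0.7 kg. Low front lip (50 mm high, x -120 mm) faces the tray, about 30 mm back under the spout's edge; sides rise to the 110 mm back (x 120 mm). Three like nuts along its back belong to it. Origin: centre of the underside. Not to be shifted.
- tee: Tee fitting lying flat on the tray: black body with three blue-grey nuts. Straight run 110 mm along its y, branch 55 mm out along its +x from the run's axis, 40 mm thick and high; origin on the tray floor under the crossing of the axes. Leave it alone.
- elbow: 90 degree elbow fitting lying flat on the tray: black body, two blue-grey nuts, arms 55 mm long from the corner along its +x and +y, 40 mm thick and high; origin on the tray floor under the corner of the axes. Leave it alone.
- endcap: End cap standing on the tray: a blue-grey ribbed nut of 40 mm diameter, 30 mm high, with a tall domed black plug (30 mm wide) on top, 49 mm high in all, so taller and narrower than the loose nuts; origin at the centre of its underside. Leave it alone.
- coupling: Straight coupling standing upright on the bench behind the closed end of the tray: 47 mm diameter, 100 mm high, a nut at each end. Origin at the centre of its underside. Leave it alone.
- scanner: Barcode scanner lying on the bench, grey head (75 x 60 mm, 47 mm high) with a black grip, about 180 mm long along its x. Origin under its middle. Leave it alone.
Mind the look-alikes: they are no part of the job. What is shaped like the nut2 but green or purple is not meant.

How it is judged:
By the outcome, as a careful person would: the job done as asked, in the order asked, and still so for the second after the job is handed in, with the robot touching nothing.
It also fails if it takes over 70 s, if anything falls off the work surface, if the arm or the gripper's body presses on something with over 40 N, if the wrist force passes 120 N, or if a joint passes its speed limit or range.

ROBOT

A 6-joint arm with a two-finger parallel gripper is mounted at the origin on the work surface. World frame = base frame: x ahead of the robot, y to its left, z up, the work surface at z = 0. Lengths are in m, angles in rad, forces in N, time in s.
With the tool pointing down it reaches from about 0.35 to 0.975 m from the base axis. Payload 4.9 kg.
Tool frame: the origin (TCP) lies midway between the tips of the shut fingers; the grasp point (between the pads) lies 19 mm behind it; z points along the fingers, y is the direction in which the jaws open and shut (so a half turn about z gives the same grasp; the last joint's range is limited). The gripper opens to 85 mm and grips with 20 to 120 N. Pads are 22 mm wide; open, the fingers measure 114 mm over their backs; the gripper's body (76 mm by 85 mm) begins 54 mm behind the grasp point. The pads swing forward as they close: fully open they stand 13 mm farther back than shut.
Start: joints at [-0.119, 0.053, 1.613, -0, 1.476, -0.119], TCP at [0.625, 0, 0.231] pointing down, gripper open.
Joint ranges: [-3.01, 3.01], [-1.01, 2.22], [0.06, 2.58], [-1.02, 4.17], [0.09, 2.62], [-3.14, 3.14]. Speed limits (rad/s): [2.57, 2.57, 3.14, 3.14, 3.14, 3.14].

INTERFACE

Orientations are given as a unit quaternion [w, x, y, z].
In Python, from plant import state, grab_frame, camera_params, job_done, boxes_of gives the robot as it stands.
- The arm moves only by the tool step_arm, never from a script. Its argument "steps" is a list of rows, each a list of 4 numbers: the shift along the tool's x, y, z in mm, then the turn about the tool's z in degrees. A call has 1 to 8 rows; each row shifts and turns the pose as measured when the row begins, along the tool's axes as they then stand; what a row does not reach is not made up. A row lasts 1/10 s, in which the tool goes at most 50 mm and 8.59 degrees, less where a joint would pass 70% of its speed; a pose out of reach is approached as far as the arm can. A call is refused whole if a number of a shift passes 50 or a number of a turn 8.59, either way. A call with a gripper value outside its range is refused whole. "claw" is the opening in per cent of the stroke, from 0 (shut) to 100 (fully open), set as the call begins (left out, the last holds). The fingers move at their own pace and stop on an object; the grip force is fixed at half the most. Time passes only in rows, so rows that do not move let the fingers close. It gives the time, the measured TCP pose, the force and the opening at its end, in the units of the state.
- state(): the state, without advancing time (a new reading comes with each control period).
- grab_frame(name): name is "scene" or "side" or "wrist"; returns (picture, depth): 420x560x3 uint8, red, green, blue; 420x560 float32, m along the optical axis (not along the pixel's ray), 0 where there is no reading.
- camera_params(name): a dict with "mtx" (3x3 intrinsics, pixels), "extrinsics" (4x4, takes a point from camera to world coordinates); the wrist camera has in their place "T_tool_cam" (4x4, takes a point from camera to tool coordinates, whose origin is the TCP and whose axes are the flange's). Camera axes: x right, y down, z forward; pixel columns grow to the right and rows downward; lengths in m; the calibration is good to about 2 mm. A picture is of the moment at which its call begins: read the wrist's pose just before it. camera_params takes no time and is no camera call.
- job_done(): hands the job in, once; it reports no verdict.
Trained networks look in the newest picture that a camera, given by its name, has taken for a name from the list of things; names that differ only in an ending like _2 or _b are one class to them, and where a whole thing is asked for, a point or a joint stands for the part that bears it (a point fixed in the world has none). Each returns a list of dicts, best first, with "p" (0 to 1); they miss things now and then, are a little off and sometimes report something else, mostly with a low value. They report only what shows in the picture. A call takes as long as a camera call. They do not tell look-alikes from the thing itself.
- boxes_of(camera, label): "box" ([left, top, width, height] in pixels, round what is visible of it).
The state is a dict: "time": time; "joint_pos": joint angles; "joint_vel": joint speeds; "joint_efforts": joint torques, N m; "tool_pos": TCP position; "tool_rot": TCP orientation; "contact_force": force on the tool from outside, world axes, zero at the start; "ft_torque": the same for the moment, N m; "gripper_width": opening from 0.0 (shut) to 1.0 (fully open).
Only numpy, scipy, OpenCV 4.12 (cv2) and the standard library are available. Lean on these libraries where they do the work, as an engineer would, in place of code of your own. Each camera call takes 0.05 s, during which the arm holds its last target. There are 200 camera calls.

## Working session

There is one attempt and no reset: what is moved stays moved. The work goes in short steps, Python scripts to look and compute and a tool call to move; the robot and the scene stay as the last step left them, time stands still between calls to the robot, and variables do not carry over. Pictures are saved under pics/ and viewed, about 8 in all and at most 12, crops included, and the job is handed in when it is done.

Besides the shell and the picture viewer there is one more tool, called after "Call:" by a JSON object that holds its "api" and its "payload", one argument or row to a line. step_arm: Moves the arm, as the interface text tells. Its arguments: {"type":"object","properties":{"steps":{"type":"array"},"claw":{"type":"number"}},"required":["steps"]}

```bash
mkdir -p pics
cat > h.py <<'E'
import numpy as np,cv2
from plant import *
def cam(n,s=None):
    c=camera_params(n);K=np.array(c["mtx"])
    if n=="wrist":
        from scipy.spatial.transform import Rotation as R
        s=s or state();T=np.eye(4);q=s["tool_rot"];T[:3,:3]=R.from_quat([q[1],q[2],q[3],q[0]]).as_matrix();T[:3,3]=s["tool_pos"]
        return K,T@np.array(c["T_tool_cam"])
    return K,np.array(c["extrinsics"])
def cloud(n):
    K,T=cam(n);im,d=grab_frame(n)
    v,u=np.mgrid[:420,:560];P=np.stack([(u-K[0,2])/K[0,0]*d,(v-K[1,2])/K[1,1]*d,d],-1)
    W=P@T[:3,:3].T+T[:3,3];W[d==0]=np.nan
    return im,W
E
python3 - <<'E'
from h import *
ims=[]
for n in("scene","side","wrist"):
    im,W=cloud(n);ims.append(im);np.save(n+".npy",W);cv2.imwrite(n+".png",im[:,:,::-1])
    print(n,cam(n)[1].round(3).tolist())
    for l in("nut1","tee","elbow","endcap","bin","tray"):
        for b in boxes_of(n,l):
            x,y,w,h=b["box"];cx,cy=int(x+w/2),int(y+h/2);print(l,round(b["p"],2),np.round(b["box"]).astype(int),W[min(cy,419),min(cx,559)].round(3))
cv2.imwrite("pics/a.png",cv2.resize(np.vstack([np.hstack(ims[:2]),np.hstack([ims[2],ims[2]*0])]),(800,600))[:,:,::-1])
print(state())
E
```

```text
scene [[-0.301, 0.746, -0.595, 1.233], [0.954, 0.226, -0.199, 0.251], [-0.014, -0.627, -0.779, 1.062], [0.0, 0.0, 0.0, 1.0]]
nut1 0.88 [253 214  21  23] [0.568 0.024 0.134]
nut1 0.68 [198 189  20  20] [ 0.529 -0.122  0.128]
nut1 0.65 [ 95 236  16  22] [ 0.666 -0.35   0.031]
nut1 0.58 [254 194  21  22] [0.509 0.008 0.13 ]
nut1 0.57 [190 210  19  20] [ 0.59  -0.12   0.129]
tee 0.8 [221 241  56  35] [0.663 0.024 0.139]
elbow 0.96 [173 233  41  24] [ 0.66  -0.106  0.128]
elbow 0.18 [188 211  21  20] [ 0.593 -0.121  0.129]
endcap 0.64 [106 187  26  39] [ 0.573 -0.346  0.075]
endcap 0.4 [216 179  12   8] [ 0.46  -0.114  0.113]
bin 0.84 [316 213 123 106] [0.514 0.289 0.006]
bin 0.42 [134 157 209 150] [ 0.58  -0.032  0.101]
tray 0.85 [137 158 206 149] [ 0.579 -0.03   0.101]
side [[0.85, -0.409, 0.332, 0.125], [-0.527, -0.648, 0.55, -0.631], [-0.01, -0.643, -0.766, 0.956], [0.0, 0.0, 0.0, 1.0]]
nut1 0.85 [256 190  22  22] [ 0.485 -0.003  0.131]
nut1 0.84 [323 215  17  27] [ 0.564 -0.147  0.131]
nut1 0.83 [378 270  21  22] [ 0.634 -0.282  0.034]
nut1 0.79 [297 230  22  20] [ 0.502 -0.146  0.12
[... 1247 characters left out ...]
array([-1.18982944e-01,  5.27147342e-02,  1.61286248e+00, -1.66925805e-05,
        1.47596888e+00, -1.18986447e-01]), 'joint_vel': array([-1.76172104e-03,  9.14593102e-05, -8.71155513e-04, -1.30505252e-03,
        1.85744082e-03,  2.69007782e-04]), 'joint_efforts': array([ 7.02906673e-04, -3.93696606e+01, -3.70472646e+01, -1.76683616e-04,
        5.70289521e-04, -1.33240891e-05]), 'tool_pos': array([6.25005316e-01, 5.76312314e-06, 2.31316869e-01]), 'tool_rot': array([2.34349318e-05, 7.07104983e-01, 7.07108578e-01, 7.85958695e-06]), 'contact_force': array([-0.12319213, -0.4324715 , -0.13641214]), 'ft_torque': array([-0.02051522, -0.00530018, -0.01623823]), 'gripper_width': 0.9969668391735471}
```

View pics/a.png

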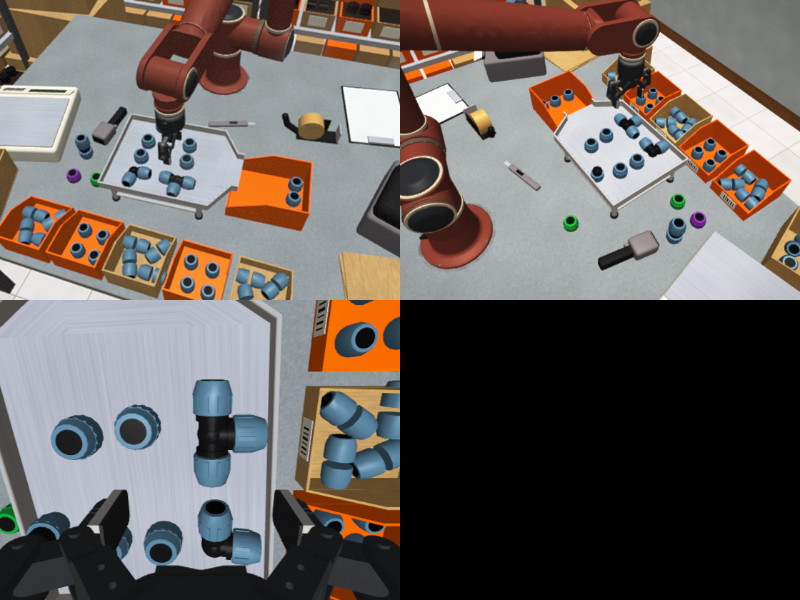

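The four nuts are in two pairs: two mid-tray and two nearer the rear. The tee and elbow are at the far side, the end cap at the rear left, and the spout faces +y. I'll build a top-down map from the depth.

Run:
```python
from h import *
S=2000;x0,y0=.38,-.28   # col = y, row = x at 0.5px/mm...
M=np.zeros((700,1300,3),np.uint8)+40
fl=[]
for n in("side","scene","wrist"):
    W=np.load(n+".npy");im=cv2.imread(n+".png")
    g=np.isfinite(W).all(-1)&(W[...,2]>.094)&(W[...,2]<.152)
    P=W[g];C=im[g];o=np.argsort(P[:,2]);P,C=P[o],C[o]
    f=P[(P[:,2]<.106)];fl.append(f)
    print(n,"floor z",np.median(f[:,2]))
    r=((P[:,0]-x0)*S).astype(int);c=((P[:,1]-y0)*S).astype(int)
    k=(r>1)&(r<698)&(c>1)&(c<1298)
    for a,b,q in zip(r[k],c[k],C[k]):M[a-1:a+2,b-1:b+2]=q
for i in range(0,1300,100):cv2.line(M,(i,0),(i,699),(0,255,255) if (i-560)==0 else (0,120,120),1)
for i in range(0,700,100):cv2.line(M,(0,i),(1299,i),(0,120,120),1)
cv2.imwrite("pics/b.png",cv2.resize(M,(800,431),interpolation=cv2.INTER_AREA))
# tray yaw from rim: points z .118-.13
for n in("side","scene","wrist"):
    W=np.load(n+".npy");g=np.isfinite(W).all(-1)&(abs(W[...,2]-.127)<.003)
    P=W[g]; 
    for lo,hi in((.39,.45),(.66,.76)):
        q=P[(P[:,0]>lo)&(P[:,0]<hi)&(P[:,1]>-.2)&(P[:,1]<.08)]
        if len(q)<20:continue
        # outermost per y bin
        b=np.digitize(q[:,1],np.arange(-.2,.08,.01));s=[]
        for i in set(b):
            t=q[b==i];s.append(t[np.argmin(t[:,0]) if lo<.5 else np.argmax(t[:,0])])
        s=np.array(s);vx,vy,px,py=cv2.fitLine(s[:,:2].astype(np.float32),cv2.DIST_HUBER,0,.001,.001).ravel()
        print(n,lo,len(s),"slope dx/dy",vx/vy,"x at y=-.05",px+(-.05-py)*vx/vy)
```

```text
side floor z 0.1008564080231793
scene floor z 0.10042402409647572
wrist floor z 0.09899344323035253
side 0.39 28 slope dx/dy -0.051628567 x at y=-.05 0.40920272
side 0.66 28 slope dx/dy -0.05653129 x at y=-.05 0.70730567
scene 0.39 20 slope dx/dy -0.04927321 x at y=-.05 0.41127318
scene 0.66 28 slope dx/dy -0.054124616 x at y=-.05 0.7100958
wrist 0.39 12 slope dx/dy -0.04018556 x at y=-.05 0.4105187
wrist 0.66 26 slope dx/dy -0.05266946 x at y=-.05 0.70809
```

View pics/b.png

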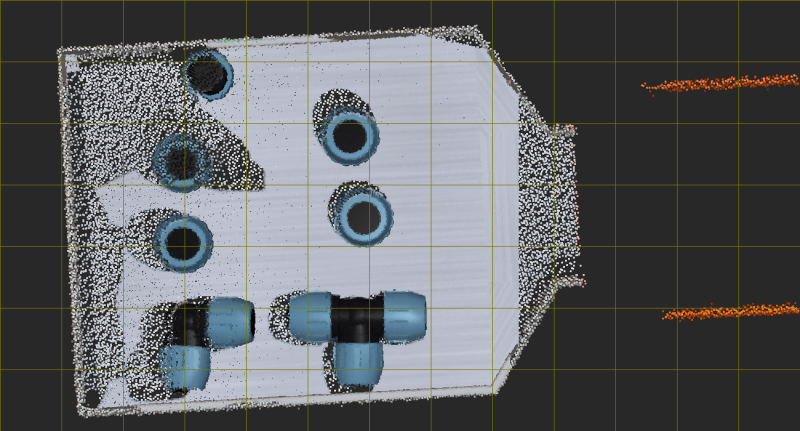

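The map shows the nuts at about (x, y in mm): A (490, 4), B (556, 15), C (512, -131) and D (577, -131). The tee's near edge is at x≈617, and the spout middle is about (546, 190) with a tray yaw of about 3°. I'll push with the fingers slightly open as a two-point cradle, starting with B.

Call:
{"api": "step_arm", "payload": {
  "steps": [
    [-15, -35, 0, -3],
    [-15, -34, 20, 0],
    [0, 0, 30, 0],
    [0, 0, 20, 0],
    [0, 0, 0, 0]
  ],
  "claw": 30
}}

```text
time: 1.55
tool_pos: [0.5551, -0.033, 0.1597]
tool_rot: [0.001, 0.687, 0.726, 0.0]
contact_force: [-0.6, 1.2, -0.0]
gripper_width: 0.301
```

Call:
{"api": "step_arm", "payload": {
  "steps": [
    [0, 0, 30, 0],
    [0, 0, 20, 0],
    [0, 0, 5, 0],
    [0, 0, 0, 0]
  ]
}}

```text
time: 1.95
tool_pos: [0.5585, -0.0334, 0.1082]
tool_rot: [0.004, 0.687, 0.726, 0.002]
contact_force: [-0.3, -0.2, 0.3]
gripper_width: 0.299
```

Run:
```python
from h import *
a,W=cloud("side");b,W2=cloud("wrist")
cv2.imwrite("pics/c.png",np.hstack([cv2.resize(a[120:300,180:420],(560,420),interpolation=cv2.INTER_CUBIC),b])[:,:,::-1][:, :, :].copy()) 
i=cv2.imread("pics/c.png");cv2.imwrite("pics/c.png",cv2.resize(i,(800,300)))
print(state()["contact_force"],state()["tool_pos"])
```

```text
[-0.111404   -0.785366    0.15957555] [ 0.55925305 -0.03354043  0.10936624]
```

View pics/c.png

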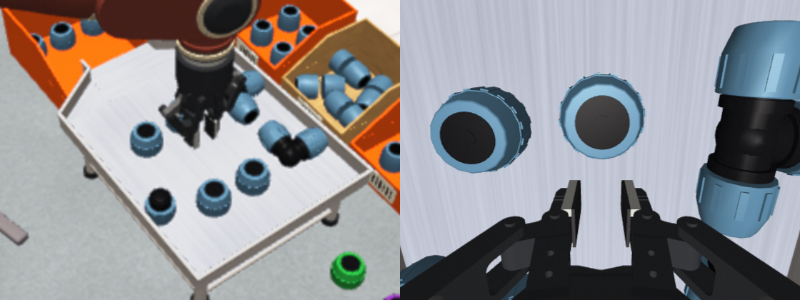

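The fingers sit behind nut B, clear of everything. I'm pushing now.

Call:
{"api": "step_arm", "payload": {
  "steps": [
    [8, -1, 2, 0],
    [12, 0, 2, 0],
    [12, 0, 0, 0],
    [12, 0, 0, 0],
    [12, 0, 0, 0],
    [12, 0, 0, 0],
    [12, 0, 0, 0],
    [12, 0, 0, 0]
  ]
}}

```text
time: 2.85
tool_pos: [0.5552, 0.066, 0.1095]
tool_rot: [0.008, 0.687, 0.726, 0.005]
contact_force: [0.8, 0.5, -0.1]
gripper_width: 0.302
```

Call:
{"api": "step_arm", "payload": {
  "steps": [
    [12, 0, 0, 0],
    [12, 0, 0, 0],
    [12, 0, 0, 0],
    [12, 0, 0, 0],
    [12, 0, 0, 0],
    [12, 0, 0, 0],
    [0, 0, 0, 0]
  ]
}}

```text
time: 3.55
tool_pos: [0.5507, 0.146, 0.1092]
tool_rot: [0.008, 0.686, 0.727, 0.005]
contact_force: [0.9, -0.6, 0.2]
gripper_width: 0.302
```

Run:
```python
from h import *
a,W=cloud("scene");b,W2=cloud("wrist")
i=np.hstack([cv2.resize(a[140:320,120:360],(560,420),interpolation=cv2.INTER_CUBIC),b])[:,:,::-1]
cv2.imwrite("pics/d.png",cv2.resize(i,(800,300)))
```

```text
(no output)
```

View pics/d.png

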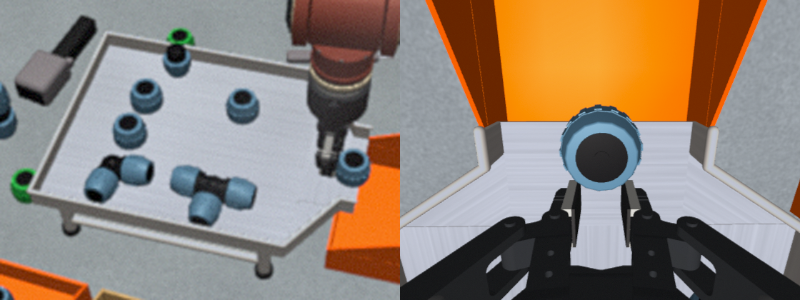

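Nut B is centred at the spout, with its middle at about pixel (600, 150) in the right-hand picture. The other pieces haven't moved. I'll push it over.

Call:
{"api": "step_arm", "payload": {
  "steps": [
    [12, 0, 0, 0],
    [12, 0, 0, 0],
    [12, 0, 0, 0],
    [12, 0, 0, 0],
    [0, 0, 0, 0],
    [0, 0, 0, 0]
  ]
}}

```text
time: 4.25
tool_pos: [0.5479, 0.1965, 0.1088]
tool_rot: [0.008, 0.687, 0.726, 0.005]
contact_force: [0.6, 0.1, 0.8]
gripper_width: 0.298
```

Run:
```python
from h import *
b,W2=cloud("wrist");print(state()["tool_pos"])
for q in boxes_of("wrist","nut1"):
    x,y,w,h=map(int,q["box"]);print(round(q["p"],2),x,y,w,h,W2[min(y+h//2,419),min(x+w//2,559)].round(3))
```

```text
[0.54783785 0.19640074 0.10872761]
0.9 235 94 79 76 [0.542 0.25  0.035]
```

B is in the bin. Going to nut A next.

Call:
{"api": "step_arm", "payload": {
  "steps": [
    [0, 0, -30, 0],
    [0, 0, -30, 0],
    [-46, -16, 0, 0],
    [-46, -16, 0, 0],
    [-46, -16, 0, 0],
    [-46, -16, 0, 0],
    [-46, -16, 0, 0],
    [0, 0, 0, 0]
  ]
}}

```text
time: 5.15
tool_pos: [0.4777, -0.0474, 0.1721]
tool_rot: [0.01, 0.687, 0.726, 0.005]
contact_force: [0.2, 0.9, 0.1]
gripper_width: 0.298
```

Call:
{"api": "step_arm", "payload": {
  "steps": [
    [0, 0, 0, 6],
    [0, 0, 0, 6],
    [0, 0, 0, 6],
    [0, 0, 0, 0]
  ]
}}

```text
time: 5.55
tool_pos: [0.477, -0.0501, 0.1725]
tool_rot: [0.01, 0.798, 0.602, 0.007]
contact_force: [0.3, -0.3, -0.3]
gripper_width: 0.3
```

Call:
{"api": "step_arm", "payload": {
  "steps": [
    [0, 0, 30, 0],
    [0, 0, 30, 0],
    [0, 0, 5, 0],
    [10, 0, 0, 0],
    [12, 0, 0, 0],
    [0, 0, 0, 0]
  ]
}}

```text
time: 6.15
tool_pos: [0.4877, -0.0274, 0.1102]
tool_rot: [0.012, 0.795, 0.606, 0.009]
contact_force: [-0.3, 0.6, 0.0]
gripper_width: 0.3
```

Run:
```python
from h import *
b,W2=cloud("wrist")
s=state();print(s["tool_pos"],s["contact_force"]);np.save("w.npy",W2)
for q in boxes_of("wrist","nut1"):
    x,y,w,h=map(int,q["box"]);print(round(q["p"],2),x,y,w,h,W2[min(y+h//2,419),min(x+w//2,559)].round(3))
```

```text
[ 0.48785102 -0.02783894  0.11043465] [0.19658759 0.36722059 0.34695275]
0.87 482 344 69 46 [ 0.586 -0.109  0.116]
0.67 383 380 34 39 [ 0.528 -0.115  0.113]
0.64 206 142 119 120 [0.492 0.011 0.132]
0.61 123 373 22 46 [ 0.444 -0.024  0.172]
```

Call:
{"api": "step_arm", "payload": {
  "steps": [
    [0, -6, 2, 0],
    [10, 0, 2, 0],
    [12, 0, 0, 0],
    [12, 0, 0, 0],
    [12, 0, 0, 0],
    [12, 0, 0, 0],
    [12, 0, 0, 0],
    [12, 0, 0, 0]
  ]
}}

```text
time: 7.05
tool_pos: [0.506, 0.0585, 0.1077]
tool_rot: [0.014, 0.796, 0.605, 0.01]
contact_force: [-0.6, -0.2, 0.1]
gripper_width: 0.303
```

Call:
{"api": "step_arm", "payload": {
  "steps": [
    [12, 0, 0, 0],
    [12, 0, 0, 0],
    [12, 0, 0, 0],
    [12, 0, 0, 0],
    [12, 0, 0, 0],
    [0, 0, 0, 0]
  ]
}}

```text
time: 7.65
tool_pos: [0.5239, 0.1234, 0.1076]
tool_rot: [0.014, 0.795, 0.606, 0.01]
contact_force: [-0.8, -0.7, 0.3]
gripper_width: 0.299
```

Run:
```python
from h import *
b,W2=cloud("wrist")
s=state();print(s["tool_pos"],s["contact_force"]);cv2.imwrite("pics/e.png",b[:,:,::-1])
for q in boxes_of("wrist","nut1"):
    x,y,w,h=map(int,q["box"]);print(round(q["p"],2),x,y,w,h,W2[min(y+h//2,419),min(x+w//2,559)].round(3))
```

```text
[0.5236719  0.12280233 0.10754269] [ 0.27604493 -0.18755496 -0.84389525]
0.81 223 145 116 125 [0.534 0.159 0.132]
0.66 203 0 85 48 [0.538 0.238 0.036]
```

Call:
{"api": "step_arm", "payload": {
  "steps": [
    [12, 0, 0, 0],
    [12, 0, 0, 0],
    [12, 0, 0, 0],
    [12, 0, 0, 0],
    [12, 0, 0, 0],
    [12, 0, 0, 0],
    [0, 0, 0, 0],
    [0, 0, 0, 0]
  ]
}}

```text
time: 8.55
tool_pos: [0.5444, 0.1978, 0.1072]
tool_rot: [0.014, 0.796, 0.606, 0.01]
contact_force: [-0.4, -0.1, -0.2]
gripper_width: 0.303
```

Run:
```python
from h import *
b,W2=cloud("wrist")
s=state();print(s["tool_pos"],s["contact_force"]);a,W=cloud("scene")
i=np.hstack([cv2.resize(a[140:320,120:440],(747,420)),b])[:,:,::-1]
cv2.imwrite("pics/f.png",cv2.resize(i,(800,257)))
for q in boxes_of("wrist","nut1"):
    x,y,w,h=map(int,q["box"]);print(round(q["p"],2),x,y,w,h,W2[min(y+h//2,419),min(x+w//2,559)].round(3))
```

```text
[0.54435391 0.19767714 0.10719751] [ 0.24382917  0.5684068  -0.30702152]
0.91 260 180 67 68 [0.556 0.197 0.035]
0.73 211 97 77 77 [0.543 0.253 0.035]
```

View pics/f.png

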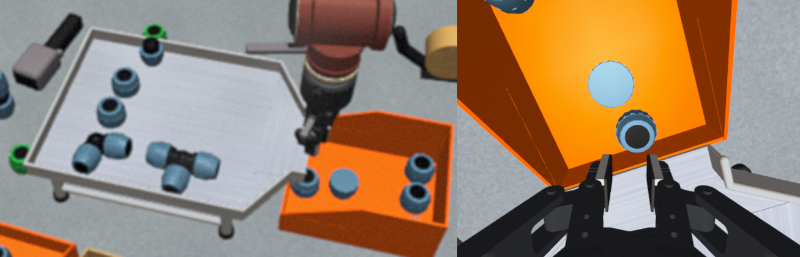

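Two nuts are in the bin and the rest of the scene is unchanged. Before working beside the elbow, I'll measure the gripper's own width at that height from the wrist depth.

Run:
```python
from h import *
im,d=grab_frame("wrist");c=camera_params("wrist");K=np.array(c["mtx"]);T=np.array(c["T_tool_cam"])
v,u=np.mgrid[:420,:560];P=np.stack([(u-K[0,2])/K[0,0]*d,(v-K[1,2])/K[1,1]*d,d],-1)@T[:3,:3].T+T[:3,3]
P=P[(d>0)&(v>180)&(P[...,2]<5e-3)&(P[...,2]>-.12)&(P[...,0]<.02)]
for z in range(-100,5,10):
    q=P[(P[:,2]*1e3>=z)&(P[:,2]*1e3<z+10)]*1e3
    if len(q):print(z,len(q),"y",q[:,1].min().round(),q[:,1].max().round(),"x",q[:,0].min().round(),q[:,0].max().round())
s=np.load("side.npy")
```

```text
-100 1373 y -20.0 21.0 x 15.0 20.0
-90 10612 y -61.0 62.0 x 3.0 17.0
-80 12814 y -60.0 61.0 x -8.0 17.0
-70 6818 y -54.0 56.0 x -14.0 17.0
-60 9246 y -50.0 51.0 x -14.0 13.0
-50 2771 y -45.0 46.0 x -14.0 13.0
-40 1413 y -28.0 31.0 x -13.0 11.0
-30 1382 y -62.0 27.0 x -65.0 11.0
-20 3369 y -57.0 122.0 x -63.0 15.0
-10 1771 y -26.0 132.0 x -22.0 13.0
0 626 y -12.0 135.0 x -23.0 12.0
```

Call:
{"api": "step_arm", "payload": {
  "steps": [
    [0, 0, -30, 0],
    [0, 0, -30, 0],
    [0, 0, 0, -7],
    [0, 0, 0, -7],
    [0, 0, 0, -7],
    [0, 0, 0, 0]
  ],
  "claw": 25
}}

```text
time: 9.35
tool_pos: [0.5416, 0.1947, 0.1695]
tool_rot: [0.016, 0.669, 0.743, 0.007]
contact_force: [0.2, -0.9, 0.1]
gripper_width: 0.251
```

Call:
{"api": "step_arm", "payload": {
  "steps": [
    [-45, 0, 0, 0],
    [-45, 0, 0, 0],
    [-45, 0, 0, 0],
    [-45, 0, 0, 0],
    [-45, 0, 0, 0],
    [-45, 0, 0, 0],
    [-45, 0, 0, 0],
    [0, 0, 0, 0]
  ]
}}

```text
time: 10.15
tool_pos: [0.5718, -0.1312, 0.174]
tool_rot: [0.016, 0.677, 0.736, 0.007]
contact_force: [-0.4, -0.2, 0.0]
gripper_width: 0.249
```

Run:
```python
from h import *
b,W2=cloud("wrist")
s=state();print(s["tool_pos"],s["tool_rot"])
for l in("nut1","endcap","elbow"):
  for q in boxes_of("wrist",l):
    x,y,w,h=map(int,q["box"]);print(l,round(q["p"],2),x,y,w,h,W2[min(y+h//2,419),min(x+w//2,559)].round(3))
```

```text
[ 0.57153205 -0.12902438  0.17369111] [0.01564406 0.67653132 0.7362058  0.00785217]
nut1 0.91 139 173 82 83 [ 0.517 -0.123  0.133]
nut1 0.79 249 183 76 80 [ 0.576 -0.125  0.131]
nut1 0.17 0 139 99 77 [ 0.453 -0.105  0.141]
endcap 0.75 0 140 97 75 [ 0.454 -0.105  0.143]
elbow 0.94 365 135 128 136 [ 0.654 -0.107  0.134]
```

Call:
{"api": "step_arm", "payload": {
  "steps": [
    [-22, 1, 0, 0],
    [-22, 1, 0, 0],
    [0, 0, 0, 0],
    [0, 0, 30, 0],
    [0, 0, 25, 0],
    [0, 0, 10, 0],
    [0, 0, 0, 0]
  ]
}}

```text
time: 11.05
tool_pos: [0.5813, -0.1584, 0.1085]
tool_rot: [0.015, 0.67, 0.742, 0.01]
contact_force: [-0.3, 0.6, -0.5]
gripper_width: 0.248
```

Run:
```python
from h import *
b,W2=cloud("wrist")
s=state();print(s["tool_pos"],s["tool_rot"],s["contact_force"])
cv2.imwrite("pics/g.png",b[:,:,::-1])
for l in("nut1","elbow"):
  for q in boxes_of("wrist",l):
    x,y,w,h=map(int,q["box"]);print(l,round(q["p"],2),x,y,w,h,W2[min(y+h//2,419),min(x+w//2,559)].round(3))
```

```text
[ 0.58163568 -0.15850691  0.1093244 ] [0.01562625 0.67030131 0.74185846 0.00989958] [-0.26371871  0.21677105  0.15494897]
nut1 0.69 220 147 118 119 [ 0.576 -0.122  0.131]
nut1 0.67 43 141 141 123 [ 0.518 -0.125  0.132]
elbow 0.88 389 81 170 209 [ 0.641 -0.106  0.139]
elbow 0.25 438 0 81 3 [ 0.64  -0.045  0.114]
```

View pics/g.png

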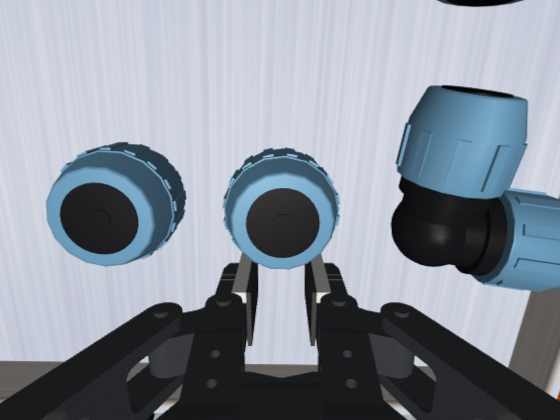

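The fingers are centred behind D, and the elbow is clear to the right at about x=400 px and beyond. Pushing along its lane.

Call:
{"api": "step_arm", "payload": {
  "steps": [
    [10, -1, 2, 0],
    [12, -1, 1, 0],
    [12, -1, 0, 0],
    [12, -1, 0, 0],
    [12, 0, 0, 0],
    [12, 0, 0, 0],
    [12, 0, 0, 0],
    [12, 0, 0, 0]
  ]
}}

```text
time: 12.0
tool_pos: [0.5706, -0.0594, 0.1113]
tool_rot: [0.021, 0.671, 0.741, 0.012]
contact_force: [0.4, -0.0, -0.6]
gripper_width: 0.252
```

Call:
{"api": "step_arm", "payload": {
  "steps": [
    [12, 0, 0, 0],
    [12, 0, 0, 0],
    [12, 0, 0, 0],
    [12, 0, 0, 0],
    [12, 0, 0, 0],
    [12, 0, 0, 0],
    [12, 0, 0, 0],
    [12, 0, 0, 0]
  ]
}}

```text
time: 12.8
tool_pos: [0.5602, 0.0447, 0.1099]
tool_rot: [0.021, 0.671, 0.741, 0.012]
contact_force: [-0.4, -0.5, 0.5]
gripper_width: 0.248
```

Run:
```python
from h import *
b,W2=cloud("wrist")
s=state();print(s["tool_pos"],s["tool_rot"],s["contact_force"])
for l in("nut1","tee"):
  for q in boxes_of("wrist",l):
    x,y,w,h=map(int,q["box"]);print(l,round(q["p"],2),x,y,w,h,W2[min(y+h//2,419),min(x+w//2,559)].round(3))
```

```text
[0.55989078 0.04629674 0.10977208] [0.02042532 0.67015675 0.74183367 0.01247203] [-1.2491366   0.40209949  0.55296372]
nut1 0.68 222 146 115 119 [0.555 0.081 0.131]
tee 0.8 382 235 176 182 [0.635 0.04  0.139]
```

Call:
{"api": "step_arm", "payload": {
  "steps": [
    [12, 0, 0, 0],
    [12, 0, 0, 0],
    [12, 0, 0, 0],
    [12, 0, 0, 0],
    [12, 0, 0, 0],
    [12, 0, 0, 0],
    [12, 0, 0, 0],
    [12, 0, 0, 0]
  ]
}}

```text
time: 13.75
tool_pos: [0.5501, 0.1464, 0.1084]
tool_rot: [0.021, 0.671, 0.741, 0.012]
contact_force: [-0.6, 0.1, 0.8]
gripper_width: 0.249
```

Call:
{"api": "step_arm", "payload": {
  "steps": [
    [12, 0, 0, 0],
    [12, 0, 0, 0],
    [12, 0, 0, 0],
    [8, 0, 0, 0],
    [0, 0, 0, 0],
    [0, 0, 0, 0]
  ]
}}

```text
time: 14.35
tool_pos: [0.5446, 0.1964, 0.1071]
tool_rot: [0.021, 0.67, 0.742, 0.012]
contact_force: [-1.1, -0.3, -0.4]
gripper_width: 0.248
```

Run:
```python
from h import *
b,W2=cloud("wrist")
s=state();print(s["tool_pos"],s["tool_rot"],s["contact_force"])
for l in("nut1",):
  for q in boxes_of("wrist",l):
    x,y,w,h=map(int,q["box"]);print(l,round(q["p"],2),x,y,w,h,W2[min(y+h//2,419),min(x+w//2,559)].round(3))
```

```text
[0.54461765 0.19625365 0.10712303] [0.02081899 0.67017164 0.74182046 0.01178735] [-0.07574511  0.62255877  0.12636668]
nut1 0.91 240 160 82 65 [0.543 0.224 0.078]
nut1 0.61 241 90 79 73 [0.542 0.254 0.035]
nut1 0.59 256 221 66 27 [0.555 0.184 0.035]
```

D is in the bin, resting on the other two. I'll send C out left of centre so it doesn't pile on top.

Call:
{"api": "step_arm", "payload": {
  "steps": [
    [0, 0, -30, 0],
    [0, 0, -30, 0],
    [0, 0, 0, 6],
    [0, 0, 0, 0]
  ],
  "claw": 22
}}

```text
time: 14.85
tool_pos: [0.5413, 0.1943, 0.1679]
tool_rot: [0.02, 0.71, 0.704, 0.011]
contact_force: [-0.7, -0.0, -0.4]
gripper_width: 0.218
```

Call:
{"api": "step_arm", "payload": {
  "steps": [
    [-45, -4, 0, 0],
    [-45, -4, 0, 0],
    [-45, -4, 0, 0],
    [-45, -4, 0, 0],
    [-45, -4, 0, 0],
    [-45, -4, 0, 0],
    [-45, -4, 0, 0],
    [0, 0, 0, 0]
  ]
}}

```text
time: 15.65
tool_pos: [0.5099, -0.1332, 0.1678]
tool_rot: [0.019, 0.704, 0.71, 0.011]
contact_force: [0.2, -0.4, -0.2]
gripper_width: 0.219
```

Run:
```python
from h import *
b,W2=cloud("wrist")
s=state();print(s["tool_pos"],s["tool_rot"])
for l in("nut1","endcap"):
  for q in boxes_of("wrist",l):
    x,y,w,h=map(int,q["box"]);print(l,round(q["p"],2),x,y,w,h,W2[min(y+h//2,419),min(x+w//2,559)].round(3))
```

```text
[ 0.50994927 -0.13121863  0.16757009] [0.01881586 0.70320676 0.7106481  0.01120233]
nut1 0.97 240 181 81 83 [ 0.511 -0.125  0.131]
nut1 0.88 18 185 65 55 [ 0.326 -0.151  0.032]
nut1 0.42 382 362 36 51 [ 0.543 -0.141  0.228]
```

Call:
{"api": "step_arm", "payload": {
  "steps": [
    [-20, 0, 0, 2],
    [-20, 0, 0, 0],
    [0, 0, 0, 0],
    [0, 0, 30, 0],
    [0, 0, 20, 0],
    [0, 0, 9, 0],
    [0, 0, 0, 0]
  ]
}}

```text
time: 16.5
tool_pos: [0.5151, -0.159, 0.1071]
tool_rot: [0.018, 0.708, 0.706, 0.013]
contact_force: [-1.0, -0.4, 0.2]
gripper_width: 0.22
```

Run:
```python
from h import *
b,W2=cloud("wrist")
s=state();print(s["tool_pos"],s["tool_rot"],s["contact_force"])
cv2.imwrite("pics/i.png",b[:,:,::-1])
for l in("nut1","endcap"):
  for q in boxes_of("wrist",l):
    x,y,w,h=map(int,q["box"]);print(l,round(q["p"],2),x,y,w,h,W2[min(y+h//2,419),min(x+w//2,559)].round(3))
```

```text
[ 0.51549405 -0.15922775  0.10786959] [0.01802214 0.70827686 0.7055738  0.01359099] [-0.04725235  0.65100039 -0.39590662]
nut1 0.79 219 144 118 124 [ 0.513 -0.121  0.134]
nut1 0.69 1 209 11 36 [ 0.332 -0.168  0.021]
nut1 0.57 402 416 8 2 [ 0.631 -0.358  0.015]
endcap 0.65 0 118 145 114 [ 0.452 -0.107  0.145]
endcap 0.16 0 1 559 417 [ 0.514 -0.123  0.132]
```

View pics/i.png

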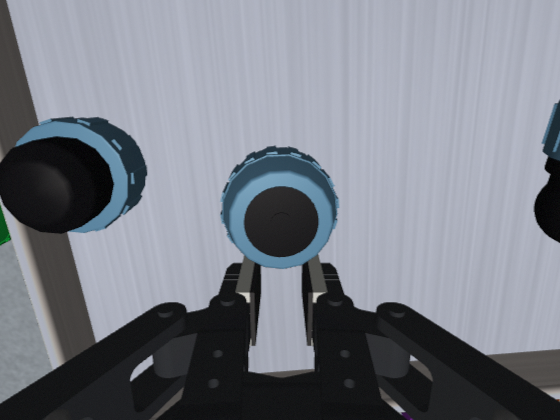

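C is centred at the fingers, and the end cap is clear to the left.

Call:
{"api": "step_arm", "payload": {
  "steps": [
    [10, 0, 1, 1],
    [12, 0, 0, 0],
    [12, 0, 0, 0],
    [12, 0, 0, 0],
    [12, 0, 0, 0],
    [12, 0, 0, 0],
    [12, 0, 0, 0],
    [12, 0, 0, 0]
  ]
}}

```text
time: 17.45
tool_pos: [0.5213, -0.0608, 0.113]
tool_rot: [0.024, 0.715, 0.699, 0.016]
contact_force: [-0.3, -0.3, 0.2]
gripper_width: 0.222
```

Call:
{"api": "step_arm", "payload": {
  "steps": [
    [12, 0, 0, 0],
    [12, 0, 0, 0],
    [12, 0, 0, 0],
    [12, 0, 0, 0],
    [12, 0, 0, 0],
    [12, 0, 0, 0],
    [12, 0, 0, 0],
    [12, 0, 0, 0]
  ]
}}

```text
time: 18.25
tool_pos: [0.5235, 0.0439, 0.1119]
tool_rot: [0.024, 0.714, 0.699, 0.016]
contact_force: [-0.6, -0.8, 0.4]
gripper_width: 0.216
```

Call:
{"api": "step_arm", "payload": {
  "steps": [
    [12, 0, 0, 0],
    [12, 0, 0, 0],
    [12, 0, 0, 0],
    [12, 0, 0, 0],
    [12, 0, 0, 0],
    [0, 0, 0, 0]
  ]
}}

```text
time: 18.85
tool_pos: [0.5247, 0.1109, 0.1111]
tool_rot: [0.023, 0.714, 0.7, 0.016]
contact_force: [-0.1, 0.3, -0.3]
gripper_width: 0.216
```

Run:
```python
from h import *
b,W2=cloud("wrist")
s=state();print(s["tool_pos"],s["tool_rot"],s["contact_force"])
cv2.imwrite("pics/j.png",b[:,:,::-1])
for q in boxes_of("wrist","nut1"):
    x,y,w,h=map(int,q["box"]);print(round(q["p"],2),x,y,w,h,W2[min(y+h//2,419),min(x+w//2,559)].round(3))
```

```text
[0.52472232 0.11032703 0.11109194] [0.02355895 0.71392171 0.69965104 0.0157861 ] [-0.52437977  0.58473608  0.04409234]
0.95 220 139 117 122 [0.524 0.149 0.131]
0.61 279 64 77 27 [0.552 0.196 0.035]
0.56 262 0 95 70 [0.541 0.211 0.082]
0.37 261 0 9 7 [0.523 0.239 0.019]
```

View pics/j.png

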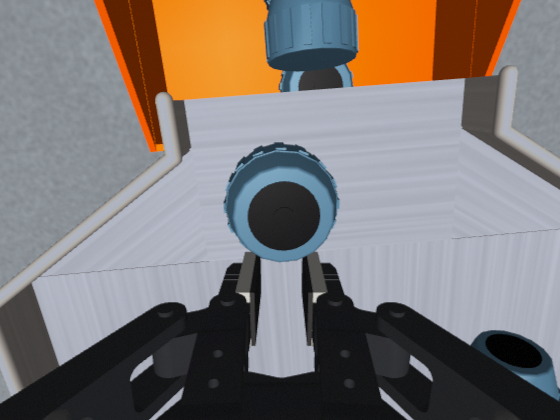

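C is in the throat, with room on the left. I'll drift it slightly left and push it over.

Call:
{"api": "step_arm", "payload": {
  "steps": [
    [12, -1, 0, 0],
    [12, -1, 0, 0],
    [12, -1, 0, 0],
    [12, -1, 0, 0],
    [12, -1, 0, 0],
    [12, -1, 0, 0],
    [12, 0, 0, 0],
    [5, 0, 0, 0]
  ]
}}

```text
time: 19.75
tool_pos: [0.5203, 0.2058, 0.1096]
tool_rot: [0.024, 0.715, 0.699, 0.016]
contact_force: [0.2, -0.6, -0.0]
gripper_width: 0.224
```

Call:
{"api": "step_arm", "payload": {
  "steps": [
    [0, 0, 0, 0],
    [0, 0, 0, 0],
    [0, 0, 0, 0]
  ]
}}

```text
time: 20.05
tool_pos: [0.5201, 0.2066, 0.1093]
tool_rot: [0.024, 0.714, 0.699, 0.015]
contact_force: [0.0, -0.1, -0.2]
gripper_width: 0.222
```

Run:
```python
from h import *
b,W2=cloud("wrist")
s=state();print(s["tool_pos"],s["contact_force"])
a,W=cloud("scene");c,_=cloud("side")
i=np.hstack([cv2.resize(a[140:320,120:440],(747,420)),b])[:,:,::-1]
cv2.imwrite("pics/k.png",cv2.resize(i,(800,257)))
for q in boxes_of("wrist","nut1"):
    x,y,w,h=map(int,q["box"]);print(round(q["p"],2),x,y,w,h,W2[min(y+h//2,419),min(x+w//2,559)].round(3))
```

```text
[0.5201977  0.2064917  0.10937671] [ 0.34169255 -0.42073296 -0.17142581]
0.92 240 24 83 86 [0.525 0.296 0.054]
0.66 294 191 61 69 [0.553 0.198 0.036]
0.63 227 175 74 74 [0.514 0.219 0.064]
0.63 268 107 79 78 [0.542 0.251 0.035]
```

View pics/k.png

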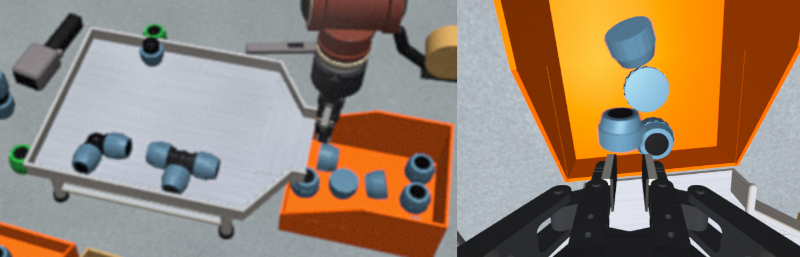

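All four are in the bin, with the tee, elbow and end cap in place. I'll lift clear, let everything settle and run a final check.

Call:
{"api": "step_arm", "payload": {
  "steps": [
    [0, 0, -40, 0],
    [0, 0, -40, 0],
    [-40, 0, -40, 0],
    [-40, 0, 0, 0],
    [0, 0, 0, 0],
    [0, 0, 0, 0],
    [0, 0, 0, 0],
    [0, 0, 0, 0]
  ]
}}

```text
time: 21.05
tool_pos: [0.5113, 0.1295, 0.2288]
tool_rot: [0.024, 0.715, 0.699, 0.014]
contact_force: [0.0, -0.2, 0.3]
gripper_width: 0.219
```

Run:
```python
from h import *
for n in("scene","side"):
    im,W=cloud(n)
    for l in("nut1","tee","elbow","endcap","bin"):
        for q in boxes_of(n,l):
            if q["p"]<.4:continue
            x,y,w,h=map(int,q["box"]);print(n,l,round(q["p"],2),x,y,w,h,W[min(y+h//2,419),min(x+w//2,559)].round(3))
    old=cv2.imread(n+".png")[:,:,::-1];d=cv2.absdiff(im,np.ascontiguousarray(old)).max(-1)>60
    W0=np.load(n+".npy");
    if n=="scene":cv2.imwrite("pics/l.png",np.hstack([im[130:330,100:460],np.repeat(d[130:330,100:460,None]*np.uint8(255),3,2)])[:,:,::-1])
s=state();print(s["time"],s["tool_pos"],s["contact_force"])
```

```text
scene nut1 0.89 349 256 24 25 [0.549 0.254 0.034]
scene nut1 0.77 128 239 11 23 [ 0.656 -0.274  0.032]
scene nut1 0.74 93 238 19 17 [ 0.667 -0.351  0.032]
scene nut1 0.68 376 267 17 17 [0.56  0.307 0.046]
scene nut1 0.62 360 235 21 24 [0.489 0.263 0.039]
scene nut1 0.58 321 255 21 23 [0.609 0.191 0.104]
scene tee 0.61 221 237 54 38 [0.658 0.02  0.137]
scene elbow 0.61 175 236 38 25 [ 0.665 -0.102  0.125]
scene endcap 0.7 348 256 19 22 [0.55  0.244 0.036]
scene endcap 0.5 216 168 21 17 [ 0.455 -0.104  0.136]
side nut1 0.92 228 301 20 25 [ 0.307 -0.171  0.032]
side nut1 0.83 403 296 26 21 [ 0.645 -0.363  0.032]
side nut1 0.8 377 270 20 26 [ 0.631 -0.284  0.03 ]
side nut1 0.65 231 151 12 8 [0.545 0.265 0.034]
side nut1 0.46 222 141 18 16 [0.539 0.288 0.043]
side tee 0.83 299 161 43 32 [ 0.632 -0.008  0.135]
side elbow 0.85 336 193 41 28 [ 0.649 -0.128  0.131]
side endcap 0.72 268 232 17 22 [ 0.434 -0.124  0.143]
side bin 0.95 179 106 89 79 [0.541 0.347 0.012]
21.65 [0.5116066  0.12899063 0.22941875] [ 0.4389776   0.28444754 -0.13147172]
```

View pics/l.png

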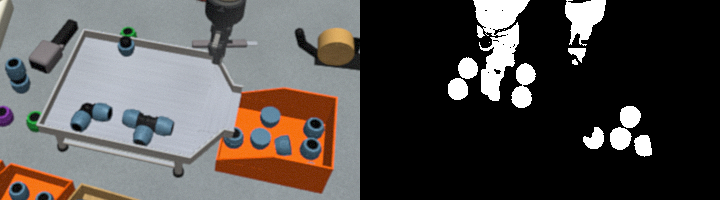

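The difference image shows that only the arm and the four nuts have changed; the bin, fittings and bench are unmoved. Handing in.

```bash
python3 -c "
from plant import *
print(job_done())"
```

```text
the job is handed in; nothing more can be done
None
```

All four nuts are in the orange bin, and I handed the job in at about 22 s. I swept them over the spout one at a time, with the slightly open fingertips as a two-point cradle, and never pinched or lifted one.

- **Last checks:** the final picture shows four nuts in the bin beside its own; one leans or lies on its side. The before/after difference shows only the arm and the four nuts changed, so the tee, elbow, end cap, bin and bench items are where they were.
- **Forces:** the contact force read after each move stayed around 1 N.
- **Disagreements:** the network mislabelled a nut in the bin as an end cap, and one of its nut boxes lay at the spout's edge, where the depth read the tray rim. The picture shows that nut inside the bin.

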